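# Stack the two-box consignment in the dispatch tray and scan its label

## Robot

A 6-joint arm with a two-finger parallel gripper is mounted at the origin on a cart in front of the work surface, level with it; the furniture and walls round the work are solid. World frame = base frame: x ahead of the robot, y to its left, z up, the work surface at z = 0. Lengths are in m, angles in degrees, forces in N, time in s.
With the tool pointing down it reaches from about 0.325 to 0.775 m from the base axis. Payload 5.5 kg.
Tool frame: the origin (TCP) lies at the very end of the fingers, on their centre line; the grasp point (between the pads) lies 19 mm behind it; x points along the fingers, y is the direction in which the jaws open and shut, and the axes are right-handed (so a half turn about x gives the same grasp; the last joint's range is limited). The gripper opens to 85 mm and grips with 20 to 120 N. Pads are 22 mm wide; open, the fingers measure 114 mm over their backs; the gripper's body (76 mm by 85 mm) begins 54 mm behind the grasp point. The pads swing forward as they close: fully open they stand 13 mm farther back than shut.
Start: joints at [71.121, 5.22, 70.514, -0, 104.267, -3.249], TCP at [0.162, 0.578, 0.231] pointing down, gripper open.
Joint ranges: [-164.24, 164.24], [-49.07, 125.15], [9.68, 141.18], [-86.29, 266.29], [3.28, 154.24], [-151.56, 151.56]. Speed limits (degrees/s): [147.25, 147.25, 172.46, 180, 180, 180].

## Interface

Orientations are given as [roll, pitch, yaw] about the fixed x, y, z axes, in that order (R = Rz(yaw) Ry(pitch) Rx(roll)).
In Python, from rig import arm gives the robot as it stands.
- The arm moves only by the shell command python3 -m pendant 'ROWS'. ROWS is JSON, a list that holds one entry, the list of rows, each a list of 7 numbers: the opening, from -1 (shut) to 1 (fully open), so that 0 is half open, then the shift along the tool's x, y, z in m, then the turn, a rotation vector about the tool's x, y, z in degrees. A call has exactly 10 rows; each row is the pose to reach, as a shift and turn from the pose commanded when the call began, along the tool's axes at that moment; what a row does not reach only later rows make up. A row lasts 1/10 s, in which the tool goes at most 50 mm and 8.59 degrees, less where a joint would pass 70% of its speed; a pose out of reach is approached as far as the arm can. A call with a gripper value outside its range is refused whole. The fingers move at their own pace and stop on an object; the grip force is fixed at half the most. Time passes only in rows, so rows that repeat a pose let the fingers close, or fill a call up. It gives the time, the measured TCP pose, the force and the opening at its end, in the units of the state.
- arm.state(): the state, without advancing time (a new reading comes with each control period).
- arm.camera(name): name is "side" or "top"; returns (picture, depth): 420x560x3 uint8, red, green, blue; 420x560 float32, m along the optical axis (not along the pixel's ray), 0 where there is no reading.
- arm.calibration(name): a dict with "fx", "fy", "cx", "cy" (pixels), "k1" (the pictures are not rectified: a ray, as slopes to the right and down, at radius r is drawn at 1 + k1 r^2 times it, then the intrinsics apply), "world_to_cam" (4x4, takes a point from world to camera coordinates). Camera axes: x right, y up, looking along -z (the intrinsics and any distortion apply to the point x, -y, -z); pixel columns grow to the right and rows downward; lengths in m; the calibration is good to about 2 mm. A picture is of the moment at which its call begins. calibration takes no time and is no camera call.
- arm.hand_in(): hands the job in, once; it reports no verdict.
The state is a dict: "t": time; "joint_pos": joint angles; "qd": joint speeds; "joint_torque": joint torques, N m; "tcp_pos": TCP position; "eef_rot": TCP orientation; "contact_force": force on the tool from outside, world axes, zero at the start; "torque": the same for the moment, N m; "grip_width": opening from 0.0 (shut) to 1.0 (fully open).
Only numpy, scipy, OpenCV 4.12 (cv2) and the standard library are available. Lean on these libraries where they do the work, as an engineer would, in place of code of your own. Each camera call takes 0.05 s, during which the arm holds its last target. There are 200 camera calls.

## Task

Book out this two-box consignment: set the plain carton squarely in the dispatch tray's pocket, then the carton with the barcode label on top of it, label up and between the corner guides, setting them down without a drop and letting go. Then draw the barcode scanner out of its desk stand, turn its window straight down at the label from about 10 cm above, and finish while still holding it there, motionless and touching nothing; leave the mug, tape roll and stapler alone.

Things in the scene. Friction and masses are not known exactly. Their poses are not given: they have to be found in the camera images.
- tray: Grey sheet-steel dispatch tray, fixed, empty at the start. Origin: centre of its underside; x along its length, z up. Floor 3 mm thick; pocket 126 (x) by 64 mm (y), 3 mm of play all round a carton. Upright L-shaped guides at its four corners, straight to z = 52 mm, then flared outward to 62 mm; between them the middle 79 mm of each long side is open down to the floor, room for the fingers.
- carton_low: Plain carton without a label, 120 x 58 x 34 mm (x, y, z), 0.15 to 0.31 kg, on the bare desk at the start; it goes into the tray first. Origin: centre of its underside; x along its length, z up. Grip it across its 58 mm width at mid-length. Seated, its origin is 3 mm above the desk. Either way round will do.
- carton_top: Carton with a barcode label on its top face, 120 x 58 x 34 mm (x, y, z), 0.11 to 0.22 kg, label up on the bare desk at the start. Origin: centre of its underside; x along its length, z up. Grip it across its 58 mm width at mid-length. Stacked in the tray, its origin is 37 mm and its top 71 mm above the desk. Either way round will do.
- label (a point): Centre of the barcode label (46 x 34 mm, white with black bars) on the labelled carton's top face, 26 mm from the carton's centre along its +x. Axes as the carton's.
- scanner: Cordless pistol-shaped barcode scanner, about 0.17 kg, loose in its stand. Origin: centre of the handle's foot; z runs up the handle to the head; the window looks along -x. Handle 28 (x) by 30 mm (y), above z = 62 mm 32 x 33. Head 44 mm wide (y), x -47 to +27, z 103 to 141 mm; nose 50 mm wide, 44 high, out to x = -64. In the stand the window looks about 38 degrees below level.
- grip (a point): Where to grip the scanner: mid-head, at x = -6, z = +122 mm from the handle's foot; axes as the scanner's. The head's sides here are flat and parallel, 44 mm apart (along y), so the tool may come down at any pitch. It then turns about 52 degrees, window down: a tool that grips pointing straight down, or 10 degrees towards the window side, ends tilted 52 or 42 degrees the other way.
- window (a point): Centre of the scanner's window, 58 mm in front of the grip point (x = -64, z = +122 mm from the handle's foot). Axes as the scanner's: the window looks along -x.
- stand: Black scanner stand, fixed: round foot of 58 mm radius with a square socket that leans 35 degrees towards its -x, where the window looks. Origin: centre of the foot's underside; z up. Socket floor at x = 35, y = 0, z = 35 mm; 31 x 33 mm inside (1.5 mm play round the handle), 50 mm deep. The scanner comes out along the handle's slanted z axis. The rim is about 50 mm below the head.
- mug_1: Small white mug, 62 x 89 x 52 mm, origin at the centre of its underside; leave it.
- tape: Roll of brown packing tape lying flat, 96 mm across, 48 mm high, origin at the centre of its underside; leave it.
- stapler: Red stapler, 140 x 36 x 48 mm, origin at the centre of its underside; leave it.

How it is judged (in metres and radians):
On the way, in this order (a step that is already met when the one before it is completed fails the run):
1. the plain carton lies upright and square in the tray's pocket, released and at rest (x of carton_low in the frame of tray between -0.006 and 0.006 m and y of carton_low in the frame of tray between -0.006 and 0.006 m and z of carton_low in the frame of tray between 0 and 0.006 m and angle between the x axis of carton_low and the x axis of tray, either way round below 0.1 rad and angle between carton_low's own z axis and vertical below 0.06 rad and contact force between the fingers and carton_low below 0.1 N and linear speed of carton_low below 0.02 m/s), for 0.2 s.
2. the labelled carton lies label up and square on it between the guides, released and at rest (x of carton_low in the frame of tray between -0.006 and 0.006 m and y of carton_low in the frame of tray between -0.006 and 0.006 m and z of carton_low in the frame of tray between 0 and 0.006 m and angle between the x axis of each of carton_low, carton_top and the x axis of tray, either way round below 0.1 rad and angle between each of carton_low, carton_top's own z axis and vertical below 0.06 rad and x of carton_top in the frame of tray between -0.006 and 0.006 m and y of carton_top in the frame of tray between -0.006 and 0.006 m and z of carton_top in the frame of tray between 0.034 and 0.04 m and contact force between the fingers and carton_top below 0.1 N and linear speed of carton_top below 0.02 m/s), for 0.2 s.
3. the scanner is held by the fingers, drawn clear of its stand (distance between scanner and stand above 0.095 m and contact force between scanner and stand below 0.1 N and contact force between the fingers and scanner above 1 N and height (world z) of scanner above 0.06 m), for 0.1 s.
At the end, for the whole second after the job is handed in: Both cartons stacked in the tray, within 6 mm and 0.1 rad of square, label up, let go. Scanner held still in the air by the fingers, touching neither carton, tray nor stand: window within 24 degrees of straight down, label 50-150 mm before it and within 20 mm of its line of sight both ways (x of carton_low in the frame of tray between -0.006 and 0.006 m and y of carton_low in the frame of tray between -0.006 and 0.006 m and z of carton_low in the frame of tray between 0 and 0.006 m and angle between the x axis of each of carton_low, carton_top and the x axis of tray, either way round below 0.1 rad and angle between each of carton_low, carton_top's own z axis and vertical below 0.06 rad and x of carton_top in the frame of tray between -0.006 and 0.006 m and y of carton_top in the frame of tray between -0.006 and 0.006 m and z of carton_top in the frame of tray between 0.034 and 0.04 m and contact force between each of the fingers, scanner and carton_top below 0.1 N and angle between scanner's own x axis and vertical below 0.42 rad and x of label in the frame of window between -0.15 and -0.05 m and y of label in the frame of window between -0.02 and 0.02 m and z of label in the frame of window between -0.02 and 0.02 m and contact force between the fingers and scanner above 1 N and contact force between scanner and tray below 0.1 N and contact force between scanner and stand below 0.1 N and height (world z) of scanner above 0.08 m and linear speed of scanner below 0.03 m/s); the arm keeps its last pose, push and grip.
It fails at once if the mug, the tape roll or the stapler is pushed more than 20 mm (distance of any of mug_1, tape, stapler from where it was at the start of the episode above 0.02 m).
It fails at once if a carton is dropped (falls freely more than about 2 cm) ((contact force between the fingers and carton_low below 0.1 N and linear speed of carton_low above 0.6 m/s) or (contact force between the fingers and carton_top below 0.1 N and linear speed of carton_top above 0.6 m/s)).
It fails at once if the scanner falls onto the desk (height (world z) of window below 0.035 m).
It also fails if it takes over 72 s, if anything falls off the work surface, if the arm or the gripper's body presses on something with over 40 N, if the wrist force passes 120 N, or if a joint passes its speed limit or range.

## Working session

There is one attempt and no reset: what is moved stays moved. The work goes in short steps, Python scripts to look and compute and a shell command to move; the robot and the scene stay as the last step left them, time stands still between calls to the robot, and variables do not carry over. Pictures are saved under pics/ and viewed, about 8 in all and at most 12, crops included, and the job is handed in when it is done.

```bash
mkdir -p pics; ls; cat > h.py <<'E'
import numpy as np, cv2
from scipy.spatial.transform import Rotation as R
from rig import arm
def cloud(name):
    img,d=arm.camera(name); c=arm.calibration(name); img=np.array(img); d=np.array(d)
    v,u=np.mgrid[0:420,0:560].astype(float)
    K=np.array([[c['fx'],0,c['cx']],[0,c['fy'],c['cy']],[0,0,1]])
    p=cv2.undistortPoints(np.stack([u.ravel(),v.ravel()],1)[:,None],K,np.array([c['k1'],0,0,0.]))[:,0]
    P=np.c_[p[:,0]*d.ravel(),-p[:,1]*d.ravel(),-d.ravel(),np.ones(d.size)]
    W=(np.linalg.inv(np.array(c['world_to_cam']))@P.T).T[:,:3].reshape(420,560,3)
    W[d==0]=np.nan
    return img,d,W
E
python3 - <<'E'
from h import *
s=arm.state();print(s)
for n in('top','side'):
    i,d,W=cloud(n);cv2.imwrite(f'pics/{n}0.png',i[:,:,::-1]);np.savez(f'{n}0.npz',i=i,d=d,W=W);c=arm.calibration(n);print(c)
    print((d==0).mean())
E
```

```text
pics
{'t': 0.0, 'joint_pos': array([ 7.11202290e+01,  5.26393047e+00,  7.05826767e+01,  6.41441108e-04,
        1.04268567e+02, -3.24871436e+00]), 'qd': array([ 0.07470009, -0.03042604, -0.08697396,  0.03095154, -0.13104746,
       -0.04958086]), 'joint_torque': array([-8.23678929e-04, -4.58733130e+01, -4.18020022e+01, -3.61058092e-04,
        1.15374243e-02,  8.52500960e-06]), 'tcp_pos': array([0.16156776, 0.57752987, 0.23013444]), 'eef_rot': array([ -93.55812408,   89.88482441, -109.18902321]), 'contact_force': array([ 0.01791283, -0.18754015,  0.92510977]), 'torque': array([-0.04280168, -0.01908603, -0.04796808]), 'grip_width': 1.0004110239093813}
{'fx': 457.9253597964298, 'fy': 457.9253597964298, 'cx': 281.2239314557072, 'cy': 213.2424504363296, 'k1': -0.05730637679431606, 'world_to_cam': array([[-0.06989771, -0.99754446,  0.00440009,  0.01568649],
       [ 0.97675683, -0.06754381,  0.2034304 , -0.58341253],
       [-0.20263367,  0.01851713,  0.97907952, -1.37201817],
       [ 0.        ,  0.        ,  0.        ,  1.        ]])}
0.0039880952380952385
{'fx': 541.7851173984479, 'fy': 541.7851173984479, 'cx': 276.06158554685413, 'cy': 206.04486834140928, 'k1': -0.11163218562176919, 'world_to_cam': array([[-0.99808955, -0.06169647,  0.00328486,  0.57009596],
       [ 0.02613414, -0.37341151,  0.9272976 , -0.12026411],
       [-0.05598438,  0.9256119 ,  0.37431051, -1.43071996],
       [ 0.        ,  0.        ,  0.        ,  1.        ]])}
0.003949829931972789
```

View pics/top0.png

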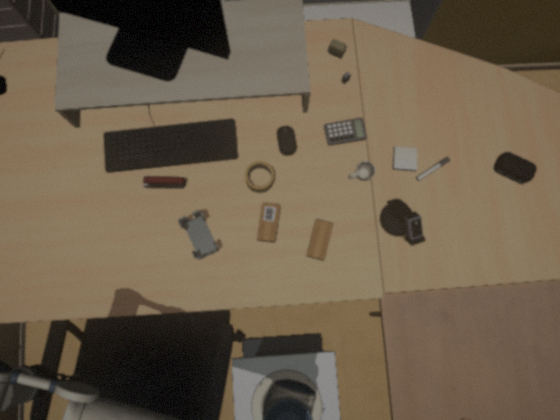

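View pics/side0.png

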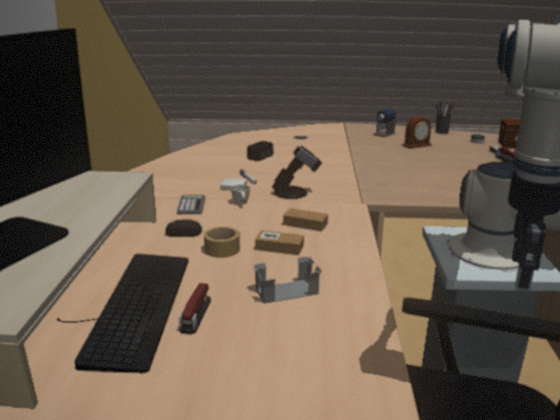

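The top view shows the tray at about (201,235), the labelled carton at (269,222) with its label at the far end, the plain carton at (320,240), and the stand and scanner at (397,217)/(414,229). The mug is at (364,171), the tape at (260,177) and the stapler at (164,182). The side view agrees.

```bash
cat > meas.py <<'E'
from h import *
def rect(pts):
    r=cv2.minAreaRect((pts[:,:2]*1000).astype(np.float32)); b=cv2.boxPoints(r)
    e=[b[1]-b[0],b[2]-b[1]]; e=max(e,key=np.linalg.norm)
    return np.round(r[0],1),np.round(sorted(r[1]),1),round(np.degrees(np.arctan2(e[1],e[0]))%180,1)
def blobs(W,lo,hi,box,minn=30):
    x,y,z=W[...,0],W[...,1],W[...,2]
    m=((z>lo)&(z<hi)&(x>box[0])&(x<box[1])&(y>box[2])&(y<box[3])).astype(np.uint8)
    n,l,st,_=cv2.connectedComponentsWithStats(m,connectivity=8)
    for k in range(1,n):
        if st[k,4]>=minn: yield l==k
E
python3 - <<'E'
from meas import *
for n in('top','side'):
    f=np.load(n+'0.npz');W=f['W'];i=f['i']
    print(n)
    q=(W[...,0]>.35)&(W[...,0]<.65)&(W[...,1]>-.2)&(W[...,1]<.3)&(abs(W[...,2])<.006)
    print('desk z',np.median(W[q][:,2]),W[q][:,2].std())
    for m in blobs(W,.012,.25,(.2,.75,-.45,.45)):
        P=W[m];print(m.sum(),rect(P),'z',np.round(np.percentile(P[:,2],[5,50,95])*1000,1),'rgb',np.median(i[m],0),'px',np.round(np.argwhere(m).mean(0)[::-1]))
    g=i.astype(int)
    if n=='top':
        lab=(g.min(2)>110)&(W[...,2]>.02)&(W[...,2]<.05)&(abs(W[...,1]-.05)<.08)&(W[...,0]<.6)
        print('label',W[lab].mean(0),lab.sum())
    b=cv2.resize(i[150:275,150:440] if n=='top' else i[130:320,180:360],None,fx=2.7,fy=2.7 if n=='top' else 2.7,interpolation=cv2.INTER_CUBIC)
    cv2.imwrite(f'pics/{n}crop.png',np.clip(b[:,:,::-1]*1.6,0,255))
E
```

```text
top
desk z 0.000850281649215745 0.0027076689302025386
141 (array([ 732.9, -428.3]), array([35.5, 45.1]), np.float32(82.9)) z [13.9 19.7 25.7] rgb [141. 139. 133.] px [400. 164.]
266 (array([ 701.3, -299.3]), array([57.4, 79. ]), np.float32(135.5)) z [14.2 40.  55.2] rgb [106.  97.  85.] px [364. 171.]
301 (array([708.8,  37.2]), array([82.2, 91.1]), np.float32(89.9)) z [17.8 46.  53.1] rgb [107.  88.  61.] px [259. 179.]
389 (array([723.3, 348.9]), array([ 35.1, 133.2]), np.float32(84.9)) z [13.7 44.5 51.8] rgb [75. 44. 37.] px [162. 181.]
1101 (array([ 530.1, -396. ]), array([101.2, 163.1]), np.float32(179.0)) z [ 13.1 106.2 160.2] rgb [49. 43. 35.] px [404. 221.]
700 (array([564.1,  17.6]), array([ 58.3, 121.2]), np.float32(168.4)) z [28.9 35.1 40. ] rgb [117.5  95.   67. ] px [268. 222.]
62 (array([600.3, 233.2]), array([20.1, 38.6]), np.float32(63.7)) z [20.  56.2 65.9] rgb [80.  75.  66.5] px [198. 214.]
83 (array([583.3, 294.7]), array([36.3, 39.2]), np.float32(63.6)) z [14.6 53.3 64.9] rgb [73. 69. 60.] px [183. 221.]
717 (array([ 497. , -141.5]), array([ 58.4, 121.4]), np.flo
[... 930 characters left out ...]
.6]), array([85.6, 98.3]), np.float32(85.3)) z [15.6 34.5 48.4] rgb [90. 75. 55.] px [223. 240.]
778 (array([561.2,  20.1]), array([ 68.3, 123.3]), np.float32(169.0)) z [14.1 31.9 35.3] rgb [118.  96.  70.] px [280. 241.]
502 (array([481.3, 219.8]), array([31.4, 85.7]), np.float32(109.6)) z [15.2 42.1 62.7] rgb [73. 71. 67.] px [309. 272.]
493 (array([582.7, 259.6]), array([31.1, 83. ]), np.float32(110.9)) z [15.4 40.9 62.2] rgb [71. 69. 66.] px [264. 281.]
648 (array([720. , 351.6]), array([ 33.7, 133.9]), np.float32(83.8)) z [18.6 42.4 48.5] rgb [84. 47. 44.] px [193. 305.][ WARN:0@0.854] global loadsave.cpp:1063 imwrite_ Unsupported depth image for selected encoder is fallbacked to CV_8U.
```

View pics/topcrop.png

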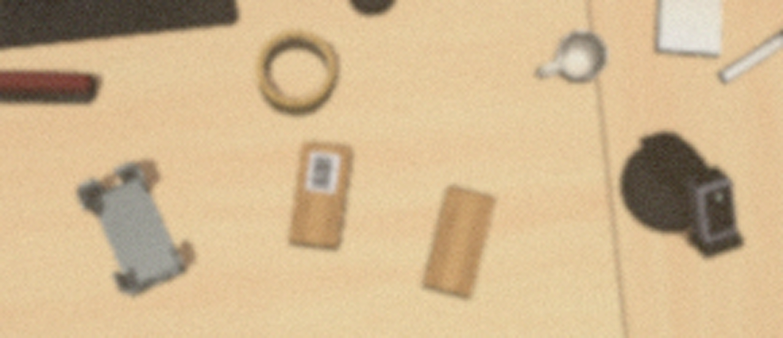

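```bash
cat >> meas.py <<'E'
def cast(name,px,z):
    c=arm.calibration(name);K=np.array([[c['fx'],0,c['cx']],[0,c['fy'],c['cy']],[0,0,1]])
    p=cv2.undistortPoints(np.asarray(px,float).reshape(-1,1,2),K,np.array([c['k1'],0,0,0.]))[:,0]
    M=np.linalg.inv(np.array(c['world_to_cam']));D=np.c_[p[:,0],-p[:,1],-np.ones(len(p))]@M[:3,:3].T;o=M[:3,3]
    return o+D*((z-o[2])/D[:,2])[:,None]
E
python3 - <<'E'
from meas import *
f=np.load('top0.npz');W=f['W'];i=f['i'].astype(float)
print('cam',np.linalg.inv(np.array(arm.calibration('top')['world_to_cam']))[:3,3])
b=cv2.GaussianBlur(i,(0,0),.7)
sat=(b.max(2)-b.min(2))/b.max(2)
x,y=W[...,0],W[...,1]
# tray
m=(sat<.22)&(x>.40)&(x<.67)&(y>.14)&(y<.34)
print('satwood',np.median(sat[200:210,230:250]),'floor',np.median(sat[230:240,197:205]))
fl=m&(abs(W[...,2])<.012)&(b.mean(2)>80)
v,u=np.nonzero(m);print('tray all',rect(cast('top',np.c_[u,v],.003)),m.sum())
v,u=np.nonzero(fl);P=cast('top',np.c_[u,v],.003);print('floor',rect(P),fl.sum(),P.mean(0))
th=np.radians(np.arange(15,30,.5))
# long sides: per-axis-bin extents at mid-length
for yaw in(20,22,24,26):
    a=np.radians(yaw);ex=np.array([np.cos(a),np.sin(a)]);ey=np.array([-ex[1],ex[0]]);c0=P[:,:2].mean(0)
    X=(P[:,:2]-c0)@ex;Y=(P[:,:2]-c0)@ey
    bb=[(Y[abs(X-q)<.004].min(),Y[abs(X-q)<.004].max()) for q in np.arange(-.03,.031,.01)]
    lo,hi=np.array(bb).T;qq=np.arange(-.03,.031,.01)
    print(yaw,np.polyfit(qq,lo,1),np.polyfit(qq,hi,1),'x',np.percentile(X,[1,99]))
# cartons, top faces by rays
for nm in('top','side'):
  g=np.load(nm+'0.npz');Wn=g['W']
  for bx in((.48,.65,-.05,.09),(.41,.58,-.23,-.06)):
    for k in blobs(Wn,.026,.045,bx,100):
        v,u=np.nonzero(k);print(nm,'carton',rect(cast(nm,np.c_[u,v],.034)))
# label
k=(sat<.2)&(x>.5)&(x<.64)&(y>-.04)&(y<.07);v,u=np.nonzero(k);print('label',rect(cast('top',np.c_[u,v],.034)))
# scanner
A=[]
for nm in('top','side'):
    g=np.load(nm+'0.npz');Wn=g['W'];q=(Wn[...,2]>.09)&(Wn[...,2]<.2)&(abs(Wn[...,0]-.53)<.15)&(abs(Wn[...,1]+.4)<.12)
    P=Wn[q];A.append(P);print(nm,'head',len(P),rect(P),np.median(P,0))
    q=(abs(Wn[...,2]-.006)<.014)&(g['i'].max(2)<75)&(abs(Wn[...,0]-.53)<.15)&(abs(Wn[...,1]+.4)<.12);print('foot',q.sum(),rect(Wn[q]),Wn[q].mean(0))
A=np.vstack(A);print('both',rect(A))
for lo in(.09,.10,.11,.12,.13,.14,.15):
    s=A[(A[:,2]>lo)&(A[:,2]<lo+.01)];print(lo,len(s),np.round(np.percentile(s,[5,50,95],axis=0)[:,:2]*1000).tolist())
c=W[205:250,375:430];
np.set_printoptions(linewidth=250)
E
```

```text
cam [0.29293155 0.00164792 1.46192972]
satwood 0.31983436104919283 floor 0.05884975287354004
tray all (array([544.6, 248. ]), array([ 80.4, 148.4]), np.float32(21.1)) 943
floor (array([539.3, 240.9]), array([ 70.8, 131.7]), np.float32(21.0)) 692 [0.53956963 0.23957832 0.003     ]
20 [ 0.03198237 -0.0328663 ] [0.01840851 0.03473323] x [-0.05824294  0.05882708]
22 [-0.00156717 -0.03288942] [-0.03555614  0.0350765 ] x [-0.05820612  0.05871199]
24 [-0.01965609 -0.03308342] [-0.07228812  0.03511041] x [-0.05851747  0.05861187]
26 [-0.05207993 -0.03307768] [-0.10811291  0.03513432] x [-0.05924094  0.05865041]
top carton (array([563.3,  17.4]), array([ 58. , 121.2]), np.float32(168.3))
top carton (array([ 496.8, -141.1]), array([ 58.3, 121.6]), np.float32(161.0))
side carton (array([560.4,  29.8]), array([ 75.6, 123.2]), np.float32(169.1))
side carton (array([ 494.4, -129.3]), array([ 74.6, 123. ]), np.float32(161.6))
label (array([590.3,  12. ]), array([35. , 42.3]), np.float32(176.0))
top head 622 (array([ 511.1, -407.4]), array([ 51.7, 124. ]), np.float32(16.9)) [ 0.49895074 -0.40471141 
[... 154 characters left out ...]
 -407.3]), array([ 50.7, 108.1]), np.float32(8.9)) [ 0.50705114 -0.39389261  0.11877608]
foot 269 (array([ 546.9, -391.7]), array([105.1, 105.8]), np.float32(17.9)) [ 0.54476093 -0.38063717  0.01059544]
both (array([ 510.9, -405.7]), array([ 59.4, 123.5]), np.float32(14.3))
0.09 117 [[460.0, -407.0], [523.0, -394.0], [563.0, -384.0]]
0.1 138 [[457.0, -409.0], [515.0, -395.0], [554.0, -384.0]]
0.11 214 [[451.0, -438.0], [470.0, -401.0], [543.0, -387.0]]
0.12 119 [[461.0, -428.0], [484.0, -397.0], [530.0, -386.0]]
0.13 148 [[473.0, -431.0], [488.0, -399.0], [534.0, -384.0]]
0.14 157 [[485.0, -426.0], [502.0, -399.0], [538.0, -385.0]]
0.15 160 [[496.0, -425.0], [512.0, -403.0], [533.0, -386.0]]
```

View pics/sidecrop.png

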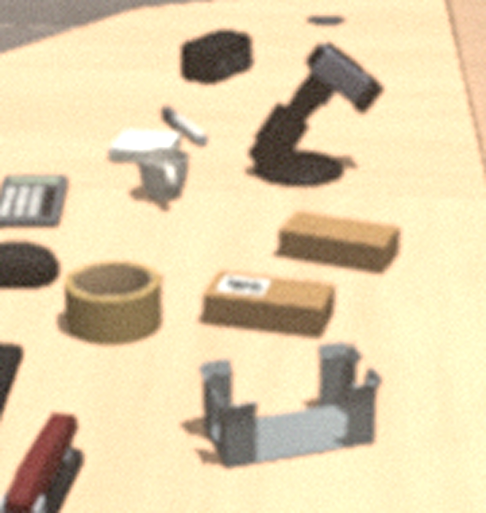

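```bash
cat > go.py <<'E'
from h import *
def down(ydeg,tilt=0,tdir=0):
    "tool x down, tool y towards heading ydeg"
    a=np.radians(ydeg);x=np.array([0,0,-1.]);y=np.array([np.cos(a),np.sin(a),0]);return R.from_matrix(np.c_[x,y,np.cross(x,y)])
def cur():
    s=arm.state();return s['tcp_pos'],R.from_euler('xyz',s['eef_rot'],degrees=True),s
def goal(pos,Rt,label=''):
    p,Rc,s=cur();sh=Rc.inv().apply(np.array(pos)-p);rv=np.degrees((Rc.inv()*Rt).as_rotvec())
    print(label,'shift',np.round(sh,4).tolist(),'turn',np.round(rv,2).tolist())
def info():
    p,Rc,s=cur();y=Rc.as_matrix()[:,1];x=Rc.as_matrix()[:,0]
    print('t',round(s['t'],2),'tcp',np.round(p,4),'yhead',round(np.degrees(np.arctan2(y[1],y[0])),2),'x',np.round(x,3),'w',round(s['grip_width'],3),'F',np.round(s['contact_force'],1),'q',np.round(s['joint_pos'],1))
E
python3 - <<'E'
from go import *
info()
for a in(71,251):goal([.497,-.141,.15],down(a),a)
E
```

```text
t 0.1 tcp [0.1616 0.5776 0.2303] yhead 74.37 x [-0.001 -0.002 -1.   ] w 0.999 F [ 0.4  0.4 -0.8] q [ 71.1   5.3  70.6   0.  104.3  -3.2]
71 shift [0.0813, -0.6015, 0.5166] turn [3.37, -0.0, 0.1]
251 shift [0.0813, -0.6015, 0.5166] turn [-176.63, -0.16, -0.01]
```

```bash
python3 -m pendant '[[[1,0.005,-0.02,0.02,0,0,0],[1,0.01,-0.05,0.045,0,0,0],[1,0.02,-0.085,0.075,1,0,0],[1,0.03,-0.12,0.105,1,0,0],[1,0.04,-0.155,0.135,2,0,0],[1,0.04,-0.19,0.165,2,0,0],[1,0.04,-0.225,0.195,3,0,0],[1,0.04,-0.26,0.225,3,0,0],[1,0.04,-0.295,0.255,3,0,0],[1,0.04,-0.315,0.27,3,0,0]]]'
python3 - <<'E'
from go import *
info();goal([.497,-.141,.12],down(71))
E
```

```text
t: 1.1
tcp_pos: [0.3375, 0.199, 0.191]
eef_rot: [-54.3, 89.9, -73.1]
contact_force: [-0.3, 0.5, 0.4]
grip_width: 1.002
t 1.1 tcp [0.3375 0.199  0.191 ] yhead 71.23 x [ 0.    -0.001 -1.   ] w 1.002 F [-0.3  0.5  0.4] q [ 2.560e+01 -2.790e+01  1.035e+02 -1.000e-01  1.044e+02 -4.560e+01]
 shift [0.0713, -0.2706, 0.2604] turn [0.23, 0.03, 0.04]
```

```bash
python3 -m pendant '[[[1,0.005,-0.02,0.02,0,0,0],[1,0.01,-0.05,0.048,0,0,0],[1,0.02,-0.085,0.08,0,0,0],[1,0.03,-0.12,0.114,0,0,0],[1,0.04,-0.155,0.148,0,0,0],[1,0.05,-0.19,0.182,0,0,0],[1,0.06,-0.225,0.216,0,0,0],[1,0.066,-0.25,0.242,0,0,0],[1,0.07,-0.266,0.258,0,0,0],[1,0.071,-0.270,0.260,0.2,0,0]]]'
python3 - <<'E'
from go import *
info();goal([.497,-.141,.007],down(71))
from meas import *
i,d,W=cloud('top');cv2.imwrite('pics/top1.png',cv2.resize(i[150:280,230:400],None,fx=4,fy=4,interpolation=cv2.INTER_CUBIC)[:,:,::-1])
E
```

```text
t: 2.1
tcp_pos: [0.4968, -0.1392, 0.1186]
eef_rot: [-170.9, 89.8, 170.1]
contact_force: [0.0, -0.0, -0.3]
grip_width: 0.996
t 2.1 tcp [ 0.4968 -0.1392  0.1186] yhead 71.0 x [-0.003  0.    -1.   ] w 0.996 F [ 0.  -0.  -0.3] q [-19.4  -7.3  94.3  -0.   93.2 -90.4]
 shift [0.1116, -0.0016, 0.0011] turn [0.0, -0.15, 0.02]
```

View pics/top1.png

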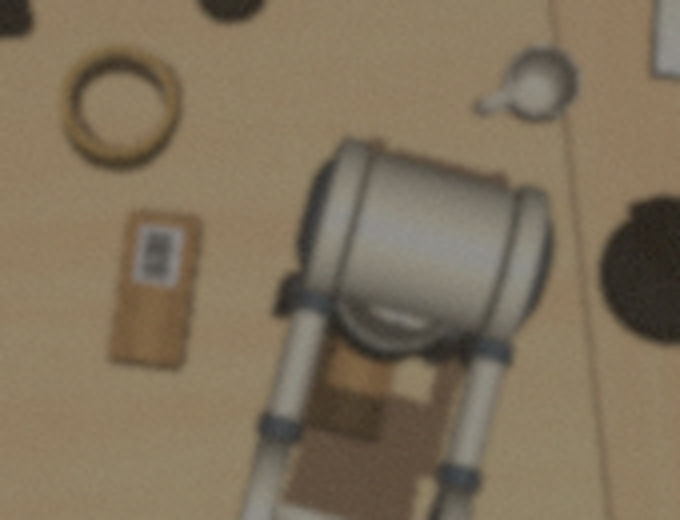

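The arm is over the plain carton, whose near end shows at crop (355,400), and the jaws straddle it. I'll go down and grip.

```bash
python3 -m pendant '[[[1,0.015,-0.001,0.001,0,0,0],[1,0.04,-0.002,0.001,0,0,0],[1,0.065,-0.002,0.001,0,0,0],[1,0.09,-0.002,0.001,0,0,0],[1,0.105,-0.002,0.001,0,0,0],[1,0.111,-0.002,0.001,0,0,0],[1,0.111,-0.002,0.001,0,0,0],[-1,0.111,-0.002,0.001,0,0,0],[-1,0.111,-0.002,0.001,0,0,0],[-1,0.111,-0.002,0.001,0,0,0]]]'
python3 -m pendant '[[[-1,0,0,0,0,0,0],[-1,0,0,0,0,0,0],[-1,0,0,0,0,0,0],[-1,-0.005,0,0,0,0,0],[-1,-0.02,0,0,0,0,0],[-1,-0.04,0,0,0,0,0],[-1,-0.065,0,0,0,0,0],[-1,-0.09,0,0,0,0,0],[-1,-0.105,0,0,0,0,0],[-1,-0.110,0,0,0,0,0]]]'
python3 - <<'E'
from go import *
info();goal([.5385,.2405,.13],down(111))
from meas import *
f=np.load('side0.npz')
i,d,W=cloud('side')
for m in blobs(W,.05,.17,(.4,.6,-.22,-.06),100): print(rect(W[m]),np.percentile(W[m][:,2],[2,98]))
cv2.imwrite('pics/side1.png',cv2.resize(i[120:330,180:430],None,fx=2.5,fy=2.5)[:,:,::-1])
E
```

```text
t: 3.15
tcp_pos: [0.4984, -0.1399, 0.0113]
eef_rot: [-1.8, 89.8, -20.6]
contact_force: [0.3, -0.3, 7.6]
grip_width: 0.661
t: 4.15
tcp_pos: [0.4981, -0.1397, 0.1218]
eef_rot: [-0.4, 89.8, -19.2]
contact_force: [-0.1, -0.7, -3.4]
grip_width: 0.664
t 4.15 tcp [ 0.4981 -0.1397  0.1218] yhead 71.17 x [ 0.003 -0.001 -1.   ] w 0.664 F [-0.1 -0.7 -3.4] q [-19.4  -7.4  94.1   0.   93.1 -90.6]
 shift [-0.0085, 0.3729, -0.0844] turn [-39.83, 0.19, 0.07]
(array([ 494.5, -134.8]), array([ 85.9, 124.9]), np.float32(173.1)) [0.11147471 0.16388076]
```

View pics/side1.png

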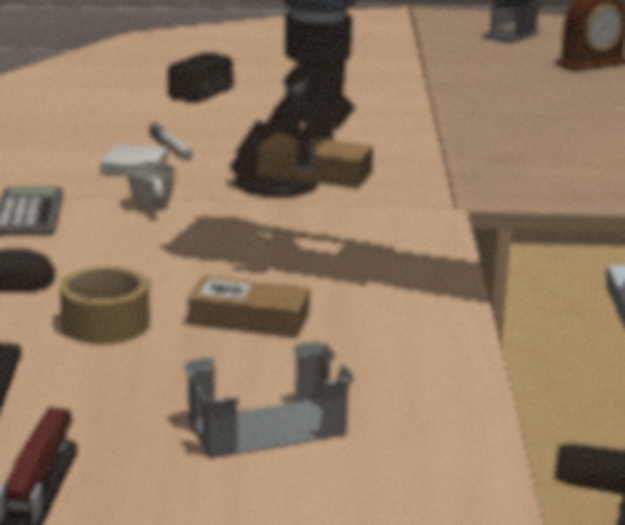

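The carton is in the jaws and level. Its bottom is about 10.5 mm above the TCP's end, and the tray is clear. I'll carry it across.

```bash
python3 -m pendant '[[[-1,0,0.015,-0.003,-2,0,0],[-1,-0.005,0.04,-0.009,-5,0,0],[-1,-0.007,0.075,-0.017,-9,0,0],[-1,-0.008,0.115,-0.026,-14,0,0],[-1,-0.008,0.155,-0.035,-19,0,0],[-1,-0.008,0.195,-0.044,-24,0,0],[-1,-0.008,0.235,-0.053,-29,0,0],[-1,-0.008,0.275,-0.062,-34,0,0],[-1,-0.008,0.31,-0.07,-38,0,0],[-1,-0.008,0.335,-0.076,-40,0,0]]]'
python3 -m pendant '[[[-1,0,0.015,-0.003,0,0,0],[-1,0,0.028,-0.006,0,0,0],[-1,0,0.035,-0.008,0,0,0],[-1,0,0.038,-0.0085,0,0,0],[-1,0,0.038,-0.0085,0,0,0],[-1,0,0.038,-0.0085,0,0,0],[-1,0,0.038,-0.0085,0,0,0],[-1,0,0.038,-0.0085,0,0,0],[-1,0,0.038,-0.0085,0,0,0],[-1,0,0.038,-0.0085,0,0,0]]]'
python3 - <<'E'
from go import *
info();goal([.5394,.2409,.08],down(111))
for n in('top','side'):
    i,d,W=cloud(n);np.savez(f'{n}2.npz',i=i,d=d,W=W)
    cv2.imwrite(f'pics/{n}2.png',cv2.resize(i[170:290,140:260] if n=='top' else i[180:320,220:370],None,fx=3.5,fy=3.5,interpolation=cv2.INTER_CUBIC)[:,:,::-1])
a,b=[cv2.imread(f'pics/{n}2.png') for n in('top','side')]
h=max(a.shape[0],b.shape[0]);c=np.zeros((h,a.shape[1]+b.shape[1],3),np.uint8);c[:a.shape[0],:a.shape[1]]=a;c[:b.shape[0],a.shape[1]:]=b
cv2.imwrite('pics/c2.png',cv2.resize(c,None,fx=.8,fy=.8))
E
```

```text
t: 5.2
tcp_pos: [0.5319, 0.2053, 0.125]
eef_rot: [159.6, 89.8, -178.9]
contact_force: [1.3, -0.8, -2.8]
grip_width: 0.666
t: 6.2
tcp_pos: [0.5119, 0.2344, 0.1273]
eef_rot: [-164.6, 90.0, -143.4]
contact_force: [-0.5, -1.0, -1.8]
grip_width: 0.661
t 6.2 tcp [0.5119 0.2344 0.1273] yhead 111.15 x [-0. -0. -1.] w 0.661 F [-0.5 -1.  -1.8] q [ 21.1  -0.2  86.6  -0.   93.6 -90. ]
 shift [0.0473, -0.0039, 0.028] turn [0.15, -0.0, 0.0]
```

View pics/c2.png

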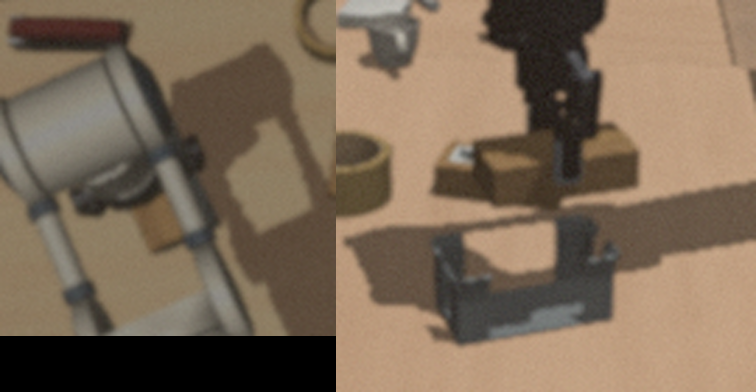

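```bash
python3 -m pendant '[[[-1,0,0,0.006,0,0,0],[-1,0.004,-0.002,0.014,0,0,0],[-1,0.012,-0.003,0.022,0,0,0],[-1,0.022,-0.004,0.027,0,0,0],[-1,0.03,-0.004,0.028,0,0,0],[-1,0.035,-0.004,0.028,0,0,0],[-1,0.035,-0.004,0.028,0,0,0],[-1,0.035,-0.004,0.028,0,0,0],[-1,0.035,-0.004,0.028,0,0,0],[-1,0.035,-0.004,0.028,0,0,0]]]'
cat > cmp.py <<'E'
from go import *
from meas import *
info();p,Rc,s=cur()
i,d,W=cloud('side');a=np.radians(21);ex=np.array([np.cos(a),np.sin(a)]);ey=np.array([-ex[1],ex[0]]);c=np.array([.5385,.2405])
def loc(Wn):
    return (Wn[...,:2]-c)@ex*1000,(Wn[...,:2]-c)@ey*1000,Wn[...,2]*1000
X,Y,Z=loc(W)
b=p[2]*1000-10.5
m=(abs(X)<75)&(abs(Y)<45)
k=m&(Z>b+8)&(Z<b+30)&(Y>15)
print('carton X',np.percentile(X[k],[0.5,1,2,98,99,99.5]).round(1),'front Y',np.median(Y[k]).round(1),k.sum())
kk=k&(abs(X)>15);A=np.polyfit(X[kk],Y[kk],1);print('front slope deg',np.degrees(np.arctan(A[0])))
e=m&(Z>b-8)&(Z<b+40);print('carton Z',np.percentile(Z[e],[2,98]))
X,Y,Z=loc(np.load('side0.npz')['W'])
m=(abs(X)<85)&(abs(Y)<60)&(Z>12)&(Z<48)
for nm,q in(('front',Y>15),('back',Y<-10)):
    k=m&q;print('guides',nm,'X',np.percentile(X[k],[.5,1,2,98,99,99.5]).round(1),'Y',np.percentile(Y[k],[5,50,95]).round(1),np.degrees(np.arctan(np.polyfit(X[k],Y[k],1)[0])))
    g=X[k];print('   inner', g[g<0].max().round(1),g[g>0].min().round(1))
E
python3 cmp.py
```

```text
t: 7.3
tcp_pos: [0.5395, 0.2411, 0.0931]
eef_rot: [-0.8, 89.9, 20.4]
contact_force: [-0.2, 0.2, -2.5]
grip_width: 0.661
t 7.3 tcp [0.5395 0.2411 0.0931] yhead 111.17 x [ 0.001  0.    -1.   ] w 0.661 F [-0.2  0.2 -2.5] q [ 20.8   4.7  85.1  -0.   90.1 -90.4]
carton X [-61.9 -61.7 -60.5  57.1  57.4  57.5] front Y 29.3 459
front slope deg -0.31642577891065454
carton Z [ 84.87541755 119.00749672]
guides front X [-70.3 -70.2 -69.8  58.7  58.9  59.1] Y [22.5 34.1 37.9] -0.45932700436282353
   inner -44.5 33.2
guides back X [-71.5 -71.  -70.6  59.   59.3  59.5] Y [-35.3 -31.3 -13.4] 1.7416592924508159
   inner -46.6 32.5
```

Compared in the same side view, the tray's centre is 3.5 mm further toward −x than the carton. The floor mask was biased by the guides occluding it. I'll correct for that and lower in two stages.

```bash
python3 -m pendant '[[[-1,0,0,-0.002,0,0,0],[-1,0,0,-0.0035,0,0,0],[-1,0.008,0,-0.0035,0,0,0],[-1,0.018,0,-0.0035,0,0,0],[-1,0.026,0,-0.0035,0,0,0],[-1,0.034,0,-0.0035,0,0,0],[-1,0.042,0,-0.0035,0,0,0],[-1,0.047,0,-0.0035,0,0,0],[-1,0.05,0,-0.0035,0,0,0],[-1,0.05,0,-0.0035,0,0,0]]]'
python3 cmp.py | head -5
```

```text
t: 8.35
tcp_pos: [0.5359, 0.2396, 0.0417]
eef_rot: [179.2, 90.0, -159.6]
contact_force: [-0.9, 0.4, -2.4]
grip_width: 0.662
t 8.35 tcp [0.5359 0.2396 0.0417] yhead 111.17 x [-0.001 -0.    -1.   ] w 0.662 F [-0.9  0.4 -2.4] q [ 20.8   5.9  89.1   0.   85.  -90.4]
carton X [-73.3 -71.3 -69.9  58.2  59.   59.3] front Y 31.3 479
front slope deg 0.7432091359617718
carton Z [26.56945731 68.25736907]
guides front X [-70.3 -70.2 -69.8  58.7  58.9  59.1] Y [22.5 34.1 37.9] -0.45932700436282353
```

No contact inside the guides. Next stage down is to seating height.

```bash
python3 -m pendant '[[[-1,0.005,0,0,0,0,0],[-1,0.011,0,0,0,0,0],[-1,0.016,0,0,0,0,0],[-1,0.02,0,0,0,0,0],[-1,0.023,0,0,0,0,0],[-1,0.025,0,0,0,0,0],[-1,0.026,0,0,0,0,0],[-1,0.027,0,0,0,0,0],[-1,0.0275,0,0,0,0,0],[-1,0.0275,0,0,0,0,0]]]'
python3 cmp.py | head -1
```

```text
t: 9.4
tcp_pos: [0.5361, 0.2397, 0.0149]
eef_rot: [11.5, 90.0, 32.6]
contact_force: [0.4, -0.2, -3.0]
grip_width: 0.666
t 9.4 tcp [0.5361 0.2397 0.0149] yhead 111.17 x [ 0.  0. -1.] w 0.666 F [ 0.4 -0.2 -3. ] q [ 20.8   7.1  90.7   0.   82.2 -90.4]
```

```bash
python3 -m pendant '[[[-1,0.001,0,0,0,0,0],[-1,0.002,0,0,0,0,0],[-1,0.0025,0,0,0,0,0],[-1,0.003,0,0,0,0,0],[-1,0.0035,0,0,0,0,0],[-1,0.0035,0,0,0,0,0],[-1,0.0035,0,0,0,0,0],[-1,0.0035,0,0,0,0,0],[-1,0.0035,0,0,0,0,0],[-1,0.0035,0,0,0,0,0]]]'
python3 cmp.py | head -1
```

```text
t: 10.45
tcp_pos: [0.5363, 0.2398, 0.0143]
eef_rot: [-4.1, 89.9, 17.1]
contact_force: [-7.3, -2.5, 12.0]
grip_width: 0.66
t 10.45 tcp [0.5363 0.2398 0.0143] yhead 111.17 x [ 0.001  0.    -1.   ] w 0.66 F [-7.3 -2.5 12. ] q [ 20.8   7.1  90.7  -0.   82.1 -90.4]
```

Seated: 12 N upward. Release and rise.

```bash
python3 -m pendant '[[[-1,-0.002,0,0,0,0,0],[0.3,-0.002,0,0,0,0,0],[1,-0.002,0,0,0,0,0],[1,-0.002,0,0,0,0,0],[1,-0.002,0,0,0,0,0],[1,-0.005,0,0,0,0,0],[1,-0.02,0,0,0,0,0],[1,-0.045,0,0,0,0,0],[1,-0.08,0,0,0,0,0],[1,-0.12,0,0,0,0,0]]]'
python3 - <<'E'
from go import *
info();goal([.5637,.0176,.12],down(78.4))
E
```

```text
t: 11.5
tcp_pos: [0.5355, 0.2395, 0.1326]
eef_rot: [-179.3, 89.9, -158.1]
contact_force: [0.2, -0.2, 0.4]
grip_width: 1.001
t 11.5 tcp [0.5355 0.2395 0.1326] yhead 111.17 x [-0.001 -0.    -1.   ] w 1.001 F [ 0.2 -0.2  0.4] q [ 20.8   3.4  82.4  -0.   94.3 -90.4]
 shift [0.0127, -0.2171, -0.0538] turn [32.77, -0.07, 0.02]
```

```bash
python3 -m pendant '[[[1,0,-0.015,-0.004,2,0,0],[1,0,-0.04,-0.01,6,0,0],[1,0,-0.07,-0.018,11,0,0],[1,0,-0.105,-0.026,17,0,0],[1,0.002,-0.14,-0.035,23,0,0],[1,0.004,-0.17,-0.042,28,0,0],[1,0.007,-0.195,-0.048,31,0,0],[1,0.01,-0.21,-0.052,32.7,0,0],[1,0.0127,-0.217,-0.054,32.7,0,0],[1,0.0127,-0.217,-0.054,32.7,0,0]]]'
python3 - <<'E'
from go import *
from meas import *
info();goal([.5637,.0176,.011],down(78.4))
i,d,W=cloud('top');np.savez('top3.npz',i=i,W=W)
for m in blobs(W,.026,.045,(.44,.65,.14,.33),100):
    v,u=np.nonzero(m);print('low in tray',rect(cast('top',np.c_[u,v],.037)),np.median(W[m][:,2]))
cv2.imwrite('pics/top3.png',cv2.resize(i[170:290,150:310],None,fx=4,fy=4,interpolation=cv2.INTER_CUBIC)[:,:,::-1])
E
```

```text
t: 12.5
tcp_pos: [0.5639, 0.0175, 0.1183]
eef_rot: [165.3, 90.0, 153.7]
contact_force: [-0.5, 0.6, 0.1]
grip_width: 0.999
t 12.5 tcp [0.5639 0.0175 0.1183] yhead 78.47 x [-0.001  0.    -1.   ] w 0.999 F [-0.5  0.6  0.1] q [ -1.7   0.1  87.2   0.   92.7 -80.2]
 shift [0.1073, 0.0, -0.0002] turn [0.07, -0.03, -0.01]
low in tray (array([537.3, 241.9]), array([ 64. , 127.3]), np.float32(20.7)) 0.03800240210133776
```

View pics/top3.png

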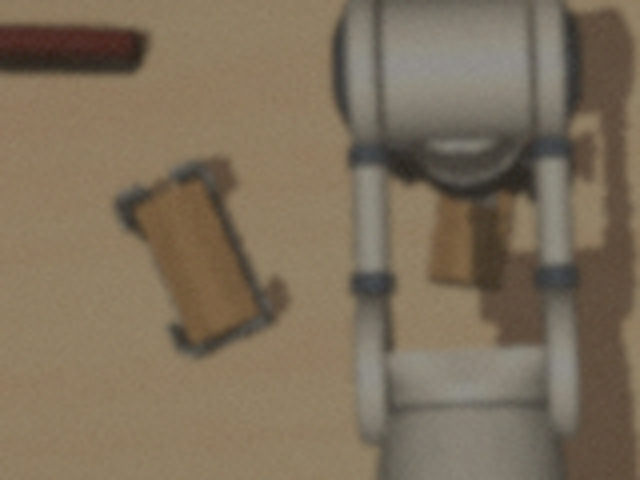

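The plain carton lies flat and square in the pocket, at crop (195,262), centre about (0.537, 0.241), top at 38 mm. The jaws straddle the labelled carton, so I'll go down and grip it.

```bash
python3 -m pendant '[[[1,0.015,0,0,0,0,0],[1,0.04,0,0,0,0,0],[1,0.065,0,0,0,0,0],[1,0.088,0,0,0,0,0],[1,0.1,0,0,0,0,0],[1,0.106,0,0,0,0,0],[1,0.107,0,0,0,0,0],[-1,0.107,0,0,0,0,0],[-1,0.107,0,0,0,0,0],[-1,0.107,0,0,0,0,0]]]'
python3 -m pendant '[[[-1,0,0,0,0,0,0],[-1,0,0,0,0,0,0],[-1,0,0,0,0,0,0],[-1,-0.005,0,0,0,0,0],[-1,-0.02,0,0,0,0,0],[-1,-0.045,0,0,0,0,0],[-1,-0.075,0,0,0,0,0],[-1,-0.105,0,0,0,0,0],[-1,-0.125,0,0,0,0,0],[-1,-0.130,0,0,0,0,0]]]'
python3 - <<'E'
from go import *
info();goal([.536,.2395,.14],down(111.1))
E
```

```text
t: 13.55
tcp_pos: [0.5652, 0.0178, 0.0134]
eef_rot: [9.9, 89.8, -1.6]
contact_force: [0.9, -0.1, 12.9]
grip_width: 0.658
t: 14.55
tcp_pos: [0.5653, 0.0178, 0.1457]
eef_rot: [9.6, 89.7, -1.9]
contact_force: [0.2, 0.4, -1.0]
grip_width: 0.665
t 14.55 tcp [0.5653 0.0178 0.1457] yhead 78.47 x [ 0.006 -0.    -1.   ] w 0.665 F [ 0.2  0.4 -1. ] q [ -1.6  -0.4  84.9  -0.   95.1 -80.1]
 shift [0.0055, 0.2114, -0.0731] turn [-32.63, 0.32, 0.04]
```

```bash
python3 -m pendant '[[[-1,0,0.012,-0.004,-2,0,0],[-1,0,0.035,-0.012,-5,0,0],[-1,0,0.065,-0.022,-10,0,0],[-1,0,0.1,-0.034,-15,0,0],[-1,0,0.135,-0.047,-21,0,0],[-1,0.001,0.168,-0.058,-26,0,0],[-1,0.003,0.192,-0.066,-30,0,0],[-1,0.005,0.206,-0.071,-32,0,0],[-1,0.006,0.2115,-0.0725,-32.6,0,0],[-1,0.006,0.2115,-0.0725,-32.6,0,0]]]'
python3 -m pendant '[[[-1,0,0,0,0,0,0],[-1,0,0,0,0,0.3,0],[-1,0.005,0,0,0,0.3,0],[-1,0.01,0,0,0,0.3,0],[-1,0.012,0,0,0,0.3,0],[-1,0.012,0,0,0,0.3,0],[-1,0.012,0,0,0,0.3,0],[-1,0.012,0,0,0,0.3,0],[-1,0.012,0,0,0,0.3,0],[-1,0.012,0,0,0,0.3,0]]]'
python3 cmp.py
```

```text
t: 15.55
tcp_pos: [0.5347, 0.2397, 0.1343]
eef_rot: [-173.0, 89.9, -151.9]
contact_force: [-0.1, -0.4, -1.3]
grip_width: 0.663
t: 16.55
tcp_pos: [0.5354, 0.2396, 0.1238]
eef_rot: [-179.9, 89.7, -158.8]
contact_force: [0.4, -0.8, -1.5]
grip_width: 0.667
t 16.55 tcp [0.5354 0.2396 0.1238] yhead 111.07 x [-0.005 -0.002 -1.   ] w 0.667 F [ 0.4 -0.8 -1.5] q [ 20.8   3.7  83.   -0.   93.6 -90.3]
carton X [-65.6 -65.3 -64.1  52.7  52.8  53.2] front Y 30.0 511
front slope deg -0.45927935383721374
carton Z [113.04100823 149.91138488]
guides front X [-70.3 -70.2 -69.8  58.7  58.9  59.1] Y [22.5 34.1 37.9] -0.45932700436282353
   inner -44.5 33.2
guides back X [-71.5 -71.  -70.6  59.   59.3  59.5] Y [-35.3 -31.3 -13.4] 1.7416592924508159
   inner -46.6 32.5
```

```bash
python3 -m pendant '[[[-1,0.004,0,0.001,0,-0.3,0],[-1,0.014,0,0.001,0,-0.3,0],[-1,0.026,0,0.001,0,-0.3,0],[-1,0.038,0,0.001,0,-0.3,0],[-1,0.048,0,0.001,0,-0.3,0],[-1,0.055,0,0.001,0,-0.3,0],[-1,0.06,0,0.001,0,-0.3,0],[-1,0.064,0,0.001,0,-0.3,0],[-1,0.067,0,0.001,0,-0.3,0],[-1,0.068,0,0.001,0,-0.3,0]]]'
python3 -m pendant '[[[-1,0,0,0,0,0,0],[-1,0.001,0,0,0,0,0],[-1,0.0015,0,0,0,0,0],[-1,0.002,0,0,0,0,0],[-1,0.0025,0,0,0,0,0],[-1,0.003,0,0,0,0,0],[-1,0.003,0,0,0,0,0],[-1,0.003,0,0,0,0,0],[-1,0.003,0,0,0,0,0],[-1,0.003,0,0,0,0,0]]]'
python3 cmp.py|head -4
```

```text
t: 17.6
tcp_pos: [0.536, 0.2398, 0.0555]
eef_rot: [-4.4, 90.0, 16.6]
contact_force: [0.7, -0.0, -1.2]
grip_width: 0.662
t: 18.6
tcp_pos: [0.536, 0.2398, 0.0526]
eef_rot: [-21.1, 90.0, -0.1]
contact_force: [0.9, 0.4, -2.2]
grip_width: 0.659
t 18.6 tcp [0.536  0.2398 0.0526] yhead 111.07 x [ 0. -0. -1.] w 0.659 F [ 0.9  0.4 -2.2] q [ 20.8   5.5  88.4  -0.   86.1 -90.3]
carton X [-73.1 -72.6 -71.6  58.5  62.2  62.8] front Y 30.0 512
front slope deg 0.26947761957080435
carton Z [35.43054893 78.50753891]
```

```bash
python3 -m pendant '[[[-1,0.0005,0,0,0,0,0],[-1,0.001,0,0,0,0,0],[-1,0.0015,0,0,0,0,0],[-1,0.002,0,0,0,0,0],[-1,0.0025,0,0,0,0,0],[-1,0.003,0,0,0,0,0],[-1,0.0035,0,0,0,0,0],[-1,0.0035,0,0,0,0,0],[-1,0.0035,0,0,0,0,0],[-1,0.0035,0,0,0,0,0]]]'
```

```text
t: 19.65
tcp_pos: [0.536, 0.2398, 0.0504]
eef_rot: [0.1, 90.0, 21.2]
contact_force: [-3.2, -2.0, 5.5]
grip_width: 0.664
```

Seated: 5.5 N upward at TCP 50 mm. Release and rise.

```bash
python3 -m pendant '[[[-1,-0.001,0,0,0,0,0],[0.3,-0.001,0,0,0,0,0],[1,-0.001,0,0,0,0,0],[1,-0.001,0,0,0,0,0],[1,-0.001,0,0,0,0,0],[1,-0.004,0,0,0,0,0],[1,-0.02,0,0,0,0,0],[1,-0.05,0,0,0,0,0],[1,-0.09,0,0,0,0,0],[1,-0.13,0,0,0,0,0]]]'
python3 -m pendant '[[[1,-0.03,-0.02,-0.005,0,0,0],[1,-0.06,-0.06,-0.015,0,0,0],[1,-0.06,-0.105,-0.025,0,0,0],[1,-0.06,-0.15,-0.035,0,0,0],[1,-0.06,-0.195,-0.045,0,0,0],[1,-0.06,-0.24,-0.055,0,0,0],[1,-0.06,-0.28,-0.065,0,0,0],[1,-0.06,-0.30,-0.07,0,0,0],[1,-0.06,-0.305,-0.07,0,0,0],[1,-0.06,-0.305,-0.07,0,0,0]]]'
python3 - <<'E'
from go import *
from meas import *
info()
for n in('top','side'):
    i,d,W=cloud(n);np.savez(n+'4.npz',i=i,W=W)
    for m in blobs(W,.062,.082,(.44,.65,.14,.33),60):
        v,u=np.nonzero(m);print('top carton',n,rect(cast(n,np.c_[u,v],.071)),np.median(W[m][:,2]))
    b=i.astype(float);sat=(b.max(2)-b.min(2))/b.max(2);k=(sat<.2)&(W[...,2]>.064)&(W[...,2]<.08)&(W[...,0]>.44)&(W[...,0]<.65)&(W[...,1]>.14)&(W[...,1]<.33)
    v,u=np.nonzero(k);print('label',rect(cast(n,np.c_[u,v],.071)),k.sum())
    cv2.imwrite(f'pics/{n}4.png',i[:,:,::-1])
t,s=[cv2.imread(f'pics/{n}4.png') for n in('top','side')]
c=np.hstack([cv2.resize(t[180:280,160:260],(380,380),interpolation=2),cv2.resize(s[140:210,260:330],(380,380),interpolation=2)]);cv2.imwrite('pics/c4.png',np.clip(c*1.5,0,255).astype(np.uint8))
E
```

```text
t: 20.65
tcp_pos: [0.5357, 0.2397, 0.1816]
eef_rot: [-1.5, 90.0, 19.5]
contact_force: [1.2, 0.2, 0.1]
grip_width: 0.999
t: 21.65
tcp_pos: [0.5804, -0.0703, 0.24]
eef_rot: [-10.6, 89.9, 10.5]
contact_force: [0.7, 0.3, 0.6]
grip_width: 0.999
t 21.65 tcp [ 0.5804 -0.0703  0.24  ] yhead 111.01 x [ 0.001  0.    -1.   ] w 0.999 F [0.7 0.3 0.6] q [ -10.2    2.9   72.1    0.   105.  -121.3]
top carton top (array([537.2, 239.6]), array([ 58.5, 127.7]), np.float32(21.3)) 0.07213485917303164
label (array([533.7, 236.4]), array([ 76.8, 138.3]), np.float32(23.1)) 173
top carton side (array([530.2, 246.9]), array([ 77.6, 130.8]), np.float32(20.9)) 0.07196300403044276
label (array([543.3, 259.8]), array([ 73.3, 110.4]), np.float32(22.3)) 178<stdin>:8: RuntimeWarning: invalid value encountered in divide
```

View pics/c4.png

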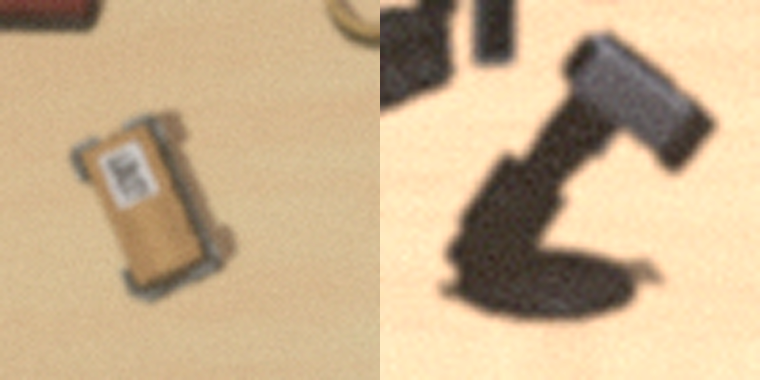

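Both cartons are stacked with the label at the far (+x) end, top at 72 mm. The label centre is about (0.5605, 0.249, 0.071). In the side crop the head's side face is clearly visible, grey with the nose at lower right, so I'll fit the scanner pose next.

```bash
python3 - <<'E'
from meas import *
np.set_printoptions(suppress=True,precision=4)
for n,fs in(('side',('side0','side4')),('top',('top0',))):
    for fn in fs:
        g=np.load(fn+'.npz');W=g['W'];i=g['i']
        q=(W[...,2]>.085)&(W[...,2]<.19)&(abs(W[...,0]-.51)<.1)&(abs(W[...,1]+.4)<.08)
        q&=~((W[...,2]>.165))
        P=W[q];
        print(fn,len(P))
        # side face / top face: RANSAC plane
        rng=np.random.default_rng(0);best=None
        for _ in range(800):
            a=P[rng.choice(len(P),3,replace=False)];nn=np.cross(a[1]-a[0],a[2]-a[0]);l=np.linalg.norm(nn)
            if l<1e-5: continue
            nn/=l;k=abs((P-a[0])@nn)<.003
            if best is None or k.sum()>best.sum():best=k
        S=P[best];c=S.mean(0);u,s,vt=np.linalg.svd(S-c);nn=vt[2]
        print(' plane',best.sum(),'c',c,'normal',nn,'rms',s[2]/len(S)**.5,'axis1',vt[0],'ext',np.percentile((S-c)@vt[0],[1,99]),np.percentile((S-c)@vt[1],[1,99]))
        r=cv2.minAreaRect(np.c_[(S-c)@vt[0],(S-c)@vt[1]].astype(np.float32)*1000);b=cv2.boxPoints(r)/1000
        print(' rect size',r[1],'corners',(c+b[:,:1]*vt[0]+b[:,1:]*vt[1]).round(4).tolist())
    # foot: dark pixels near desk, circle on ray plane z=.012 by minEnclosingCircle
E
```

```text
side0 530
 plane 203 c [ 0.5038 -0.3916  0.1175] normal [ 0.1991 -0.9714  0.1297] rms 0.001803352243298446 axis1 [-0.9797 -0.1941  0.0507] ext [-0.0503  0.0536] [-0.0395  0.0301]
 rect size (94.354736328125, 83.1807861328125) corners [[0.5555, -0.3852, 0.0863], [0.5229, -0.3816, 0.1627], [0.4382, -0.4037, 0.1276], [0.4708, -0.4072, 0.0511]]
side4 531
 plane 209 c [ 0.5014 -0.3924  0.1163] normal [-0.1306  0.9851 -0.1119] rms 0.0017158468925809673 axis1 [-0.9841 -0.1425 -0.1059] ext [-0.0517  0.0517] [-0.0322  0.0385]
 rect size (116.54383850097656, 72.64291381835938) corners [[0.5664, -0.3791, 0.1576], [0.566, -0.3874, 0.0854], [0.4505, -0.4024, 0.0878], [0.4509, -0.3941, 0.16]]
top0 640
 plane 211 c [ 0.4839 -0.4137  0.138 ] normal [-0.6272 -0.0457  0.7775] rms 0.0016789332603162756 axis1 [-0.7573 -0.1976 -0.6225] ext [-0.044   0.0423] [-0.0216  0.0216]
 rect size (89.8775863647461, 46.7755126953125) corners [[0.5168, -0.3877, 0.1661], [0.5226, -0.4341, 0.1681], [0.4536, -0.4453, 0.1117], [0.4477, -0.3989, 0.1097]]
```

Top-face and side-face fits agree: yaw about 8.5°, window 38.5° below level, grip point about (0.507, −0.413, 0.131). I'll hover above it.

```bash
python3 - <<'E'
from go import *
info();goal([.507,-.4133,.23],down(98.5))
E
```

```text
t 21.75 tcp [ 0.5803 -0.0689  0.2398] yhead 111.13 x [ 0.001  0.    -1.   ] w 0.999 F [ 0.1 -0.2  0.1] q [ -10.1    2.9   72.1    0.   105.  -121.2]
 shift [0.0096, -0.2948, -0.1925] turn [12.63, 0.05, -0.01]
```

```bash
python3 -m pendant '[[[1,0,-0.015,-0.01,1,0,0],[1,0,-0.045,-0.03,2,0,0],[1,0,-0.082,-0.054,4,0,0],[1,0,-0.12,-0.078,6,0,0],[1,0,-0.157,-0.102,8,0,0],[1,0,-0.194,-0.126,10,0,0],[1,0.003,-0.23,-0.15,12,0,0],[1,0.006,-0.262,-0.17,12.6,0,0],[1,0.009,-0.283,-0.185,12.6,0,0],[1,0.0096,-0.295,-0.1925,12.6,0,0]]]'
python3 -m pendant '[[[1,0,0,0,0,0,0],[1,0,0,0,0,0,0],[1,0.015,0,0,0,0,0],[1,0.035,0,0,0,0,0],[1,0.055,0,0,0,0,0],[1,0.062,0,0,0,0,0],[1,0.065,0,0,0,0,0],[1,0.065,0,0,0,0,0],[1,0.065,0,0,0,0,0],[1,0.065,0,0,0,0,0]]]'
python3 - <<'E'
from go import *
from meas import *
info();goal([.507,-.4133,.110],down(98.5))
for n in('side','top'):
    i,d,W=cloud(n);cv2.imwrite(f'pics/{n}5.png',i[:,:,::-1])
t,s=[cv2.imread(f'pics/{n}5.png') for n in('top','side')]
c=np.hstack([cv2.resize(t[150:260,350:460],(380,380),interpolation=2),cv2.resize(s[110:220,240:350],(380,380),interpolation=2)]);cv2.imwrite('pics/c5.png',np.clip(c*1.5,0,255).astype(np.uint8))
E
```

```text
t: 22.75
tcp_pos: [0.5065, -0.415, 0.2289]
eef_rot: [133.0, 89.9, 141.5]
contact_force: [-0.1, -0.2, -0.8]
grip_width: 0.999
t: 23.75
tcp_pos: [0.5071, -0.4147, 0.1659]
eef_rot: [-49.6, 89.9, -41.1]
contact_force: [0.5, 0.4, -1.0]
grip_width: 0.997
t 23.75 tcp [ 0.5071 -0.4147  0.1659] yhead 98.47 x [ 0.002 -0.001 -1.   ] w 0.997 F [ 0.5  0.4 -1. ] q [ -42.3   13.5   68.     0.    98.4 -140.7]
 shift [0.0559, 0.0015, 0.0] turn [-0.03, 0.08, 0.09]
```

View pics/c5.png

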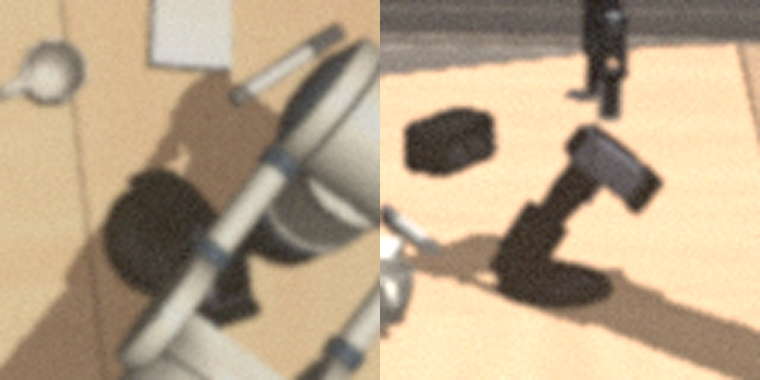

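The side view shows the finger at (610,100), directly above mid-head at (612,160). I'll go down and grip.

```bash
python3 -m pendant '[[[1,0.008,0.001,0,0,0,0],[1,0.02,0.0015,0,0,0,0],[1,0.034,0.0015,0,0,0,0],[1,0.045,0.0015,0,0,0,0],[1,0.053,0.0015,0,0,0,0],[1,0.056,0.0015,0,0,0,0],[1,0.056,0.0015,0,0,0,0],[1,0.056,0.0015,0,0,0,0],[1,0.056,0.0015,0,0,0,0],[1,0.056,0.0015,0,0,0,0]]]'
python3 -m pendant '[[[-1,0,0,0,0,0,0],[-1,0,0,0,0,0,0],[-1,0,0,0,0,0,0],[-1,0,0,0,0,0,0],[-1,0,0,0,0,0,0],[-1,0,0,0,0,0,0],[-1,0,0,0,0,0,0],[-1,0,0,0,0,0,0],[-1,0,0,0,0,0,0],[-1,0,0,0,0,0,0]]]'
python3 - <<'E'
from go import *
info();p,Rc,s=cur();a=np.radians(8.5);th=np.radians(36.5)
print('pull dir in tool',Rc.inv().apply([-np.sin(th)*np.cos(a),-np.sin(th)*np.sin(a),np.cos(th)]))
E
```

```text
t: 24.85
tcp_pos: [0.5067, -0.4132, 0.1093]
eef_rot: [-50.5, 89.9, -42.1]
contact_force: [-0.2, 0.3, -0.3]
grip_width: 0.999
t: 25.85
tcp_pos: [0.5066, -0.413, 0.109]
eef_rot: [-34.8, 90.0, -26.3]
contact_force: [-0.8, 0.7, 6.0]
grip_width: 0.523
t 25.85 tcp [ 0.5066 -0.413   0.109 ] yhead 98.48 x [ 0.001 -0.    -1.   ] w 0.523 F [-0.8  0.7  6. ] q [ -42.2   14.    73.2    0.    92.8 -140.7]
pull dir in tool [-8.04147547e-01 -5.20157978e-04 -5.94429518e-01]
```

Gripped at 44.5 mm, which matches the head. I'll draw along the handle axis, part way first.

```bash
python3 -m pendant '[[[-1,-0.001,0,-0.0007,0,0,0],[-1,-0.003,0,-0.0022,0,0,0],[-1,-0.006,0,-0.0044,0,0,0],[-1,-0.009,0,-0.0066,0,0,0],[-1,-0.012,0,-0.0089,0,0,0],[-1,-0.015,0,-0.011,0,0,0],[-1,-0.018,0,-0.0133,0,0,0],[-1,-0.021,0,-0.0155,0,0,0],[-1,-0.024,0,-0.0177,0,0,0],[-1,-0.024,0,-0.0177,0,0,0]]]'
```

```text
t: 26.85
tcp_pos: [0.4886, -0.416, 0.1332]
eef_rot: [-86.6, 90.0, -78.1]
contact_force: [0.3, -0.6, -1.2]
grip_width: 0.519
```

```bash
python3 -m pendant '[[[-1,-0.004,0,-0.003,0,0,0],[-1,-0.009,0,-0.0066,0,0,0],[-1,-0.015,0,-0.011,0,0,0],[-1,-0.021,0,-0.0155,0,0,0],[-1,-0.027,0,-0.02,0,0,0],[-1,-0.033,0,-0.0244,0,0,0],[-1,-0.039,0,-0.0288,0,0,0],[-1,-0.045,0,-0.033,0,0,0],[-1,-0.05,0,-0.037,0,0,0],[-1,-0.05,0,-0.037,0,0,0]]]'
python3 - <<'E'
from go import *
info();cv2.imwrite('pics/side6.png',np.clip(cv2.resize(cloud('side')[0][90:220,230:360],(520,520),interpolation=2)[:,:,::-1]*1.4,0,255).astype(np.uint8))
E
```

```text
t: 27.85
tcp_pos: [0.4521, -0.4215, 0.1838]
eef_rot: [-59.2, 89.9, -50.8]
contact_force: [0.2, -0.3, -1.8]
grip_width: 0.522
t 27.85 tcp [ 0.4521 -0.4215  0.1838] yhead 98.44 x [ 0.001 -0.001 -1.   ] w 0.522 F [ 0.2 -0.3 -1.8] q [ -46.1    7.7   72.7   -0.    99.5 -144.6]
```

View pics/side6.png

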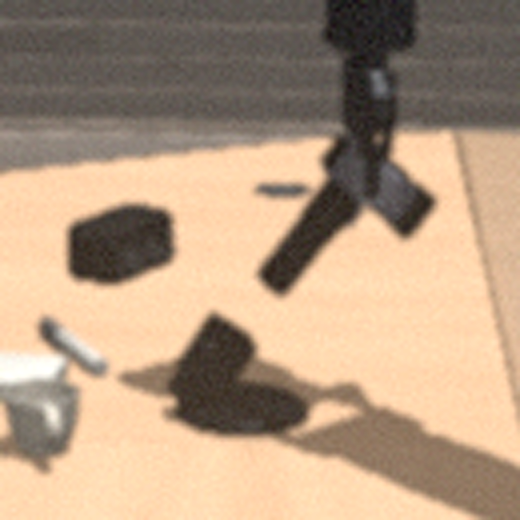

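The scanner is clear of the stand, with the foot end at (275,280) and the socket at (215,350). I'll carry it toward the tray at height.

```bash
cat >> go.py <<'E'
def final(phi=21,T=51.5,label=(.5605,.249,.071),off=.022,h=.158):
    a=np.radians(phi);T=np.radians(T);x=np.array([np.sin(T)*np.cos(a),np.sin(T)*np.sin(a),-np.cos(T)]);y=np.array([-np.sin(a),np.cos(a),0])
    return np.array(label)+[0,0,h]+off*x,R.from_matrix(np.c_[x,y,np.cross(x,y)])
E
python3 -m pendant '[[[-1,-0.02,0.005,0,0,0,0],[-1,-0.05,0.02,0,0,0,0],[-1,-0.075,0.045,0.002,0,0,0],[-1,-0.09,0.08,0.008,0,0,0],[-1,-0.1,0.12,0.015,0,0,0],[-1,-0.1,0.16,0.022,0,0,0],[-1,-0.1,0.2,0.029,0,0,0],[-1,-0.1,0.24,0.036,0,0,0],[-1,-0.1,0.27,0.042,0,0,0],[-1,-0.1,0.285,0.045,0,0,0]]]'
python3 - <<'E'
from go import *
info();goal([.45,.05,.29],down(98.5));goal(*final())
E
```

```text
t: 28.9
tcp_pos: [0.4549, -0.1299, 0.2826]
eef_rot: [44.3, 90.0, 52.9]
contact_force: [0.2, -0.6, -1.0]
grip_width: 0.523
t 28.9 tcp [ 0.4549 -0.1299  0.2826] yhead 98.63 x [ 0.001  0.001 -1.   ] w 0.523 F [ 0.2 -0.6 -1. ] q [-2.010e+01 -1.330e+01  8.290e+01  1.000e-01  1.103e+02 -1.187e+02]
 shift [-0.0073, 0.1786, 0.0222] turn [0.13, 0.04, -0.03]
 shift [0.0676, 0.3624, 0.178] turn [-11.54, -51.26, 5.53]
```

```bash
python3 -m pendant '[[[-1,-0.003,0.012,0.002,-1,0,0],[-1,-0.006,0.035,0.006,-2,0,0],[-1,-0.01,0.065,0.011,-3,0,0],[-1,-0.015,0.1,0.017,-5,0,0],[-1,-0.02,0.135,0.023,-7,0,0],[-1,-0.024,0.17,0.03,-9,0,0],[-1,-0.027,0.205,0.036,-11,0,0],[-1,-0.027,0.23,0.04,-12,0,0],[-1,-0.027,0.244,0.0425,-12.4,0,0],[-1,-0.027,0.247,0.0425,-12.4,0,0]]]'
python3 - <<'E'
from go import *
info();goal(*final())
E
```

```text
t: 29.9
tcp_pos: [0.4606, 0.1189, 0.3091]
eef_rot: [173.9, 90.0, -165.1]
contact_force: [0.0, -0.2, -1.7]
grip_width: 0.525
t 29.9 tcp [0.4606 0.1189 0.3091] yhead 110.97 x [-0.001 -0.    -1.   ] w 0.525 F [ 0.  -0.2 -1.7] q [  10.4  -12.    79.1   -0.   113.  -100.6]
 shift [0.0937, 0.0857, 0.1571] turn [-0.03, -51.54, 0.01]
```

```bash
python3 -m pendant '[[[-1,0,0.003,0.005,0,-2,0],[-1,0,0.01,0.018,0,-6,0],[-1,0,0.018,0.034,0,-12,0],[-1,0,0.028,0.052,0,-18,0],[-1,0,0.039,0.072,0,-25,0],[-1,0,0.05,0.092,0,-32,0],[-1,0,0.061,0.112,0,-39,0],[-1,0,0.07,0.128,0,-45,0],[-1,0,0.077,0.141,0,-49.5,0],[-1,0,0.08,0.146,0,-51.5,0]]]'
python3 - <<'E'
from go import *
info();goal(*final())
from meas import *
for n in('side','top'):
    i,d,W=cloud(n);cv2.imwrite(f'pics/{n}7.png',i[:,:,::-1]);np.savez(n+'7.npz',i=i,W=W)
E
```

```text
t: 30.9
tcp_pos: [0.5684, 0.2436, 0.3071]
eef_rot: [-0.1, 38.5, 20.7]
contact_force: [-0.5, -0.8, -2.2]
grip_width: 0.525
t 30.9 tcp [0.5684 0.2436 0.3071] yhead 110.78 x [ 0.732  0.277 -0.623] w 0.525 F [-0.5 -0.8 -2.2] q [ 19.5 -34.9 109.3   1.2  54.1 -91.5]
 shift [0.0664, 0.008, -0.0645] turn [-0.09, -0.04, 0.21]
```

```bash
python3 -m pendant '[[[-1,0.004,0.001,-0.004,0,0,0],[-1,0.012,0.002,-0.012,0,0,0],[-1,0.022,0.003,-0.022,0,0,0],[-1,0.033,0.004,-0.032,0,0,0],[-1,0.044,0.006,-0.042,0,0,0],[-1,0.054,0.007,-0.052,0,0,0],[-1,0.061,0.008,-0.059,0,0,0],[-1,0.065,0.008,-0.063,0,0,0],[-1,0.066,0.008,-0.0645,0,0,0.2],[-1,0.066,0.008,-0.0645,0,0,0.2]]]'
python3 - <<'E'
from go import *
info();goal(*final())
from meas import *
for n in('side','top'):
    i,d,W=cloud(n);cv2.imwrite(f'pics/{n}8.png',i[:,:,::-1]);np.savez(n+'8.npz',i=i,W=W)
s=cv2.imread('pics/side8.png');t=cv2.imread('pics/top8.png')
c=np.hstack([cv2.resize(t[170:290,140:260],(380,380),interpolation=2),cv2.resize(s[150:320,210:380],(420,420),interpolation=2)[:380]])
cv2.imwrite('pics/c8.png',np.clip(c*1.5,0,255).astype(np.uint8))
E
```

```text
t: 32.0
tcp_pos: [0.5765, 0.2564, 0.2182]
eef_rot: [0.2, 38.5, 21.1]
contact_force: [0.2, 0.2, -0.3]
grip_width: 0.523
t 32.0 tcp [0.5765 0.2564 0.2182] yhead 111.03 x [ 0.73   0.282 -0.622] w 0.523 F [ 0.2  0.2 -0.3] q [ 20.7 -32.9 117.1   0.5  44.3 -90.4]
 shift [0.0016, -0.0012, -0.0025] turn [-0.08, 0.03, -0.1]
```

View pics/c8.png

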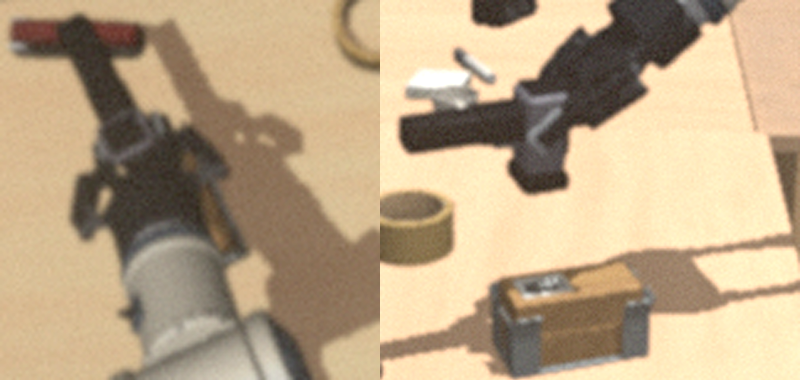

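The scanner points window down above the label; the handle is level and forward, and the nose is at (540,180) in the side half. I'll check the geometry numerically from the clouds, label included.

```bash
python3 - <<'E'
from meas import *
a=np.radians(21);ex=np.array([np.cos(a),np.sin(a)]);ey=np.array([-ex[1],ex[0]]);L=np.array([.5605,.249])
for n in('side8','top8'):
    g=np.load(n+'.npz');W=g['W'];i=g['i']
    X=(W[...,:2]-L)@ex*1000;Y=(W[...,:2]-L)@ey*1000;Z=W[...,2]*1000
    h=(X>45)&(X<135)&(abs(Y)<30)&(Z>190)&(Z<270);A=np.polyfit(X[h],Z[h],1);B=np.polyfit(X[h],Y[h],1)
    print(n,'handle',h.sum(),'pitch',np.degrees(np.arctan(A[0])),'yaw',np.degrees(np.arctan(B[0])),'Z',np.percentile(Z[h],[5,50,95]),'Y',np.percentile(Y[h],[2,50,98]),'Xmax',X[h].max())
    k=(abs(X)<40)&(abs(Y)<40)&(Z>150)&(Z<195)
    if k.any():print(' nose',k.sum(),'X',np.percentile(X[k],[2,98]),'Y',np.percentile(Y[k],[2,50,98]),'Zmin',np.percentile(Z[k],[1,3]))
    q=(Z>64)&(Z<80)&(abs(X)<60)&(abs(Y)<45);
    v,u=np.nonzero(q)
    if q.sum()>50:
        P=cast(n[:4],np.c_[u,v],.071);w=i[q].min(1)>1.0*np.percentile(i[q].min(1),85)
        print(' top face',rect(P),'Z',np.percentile(Z[q],[5,50,95]),'slope deg',np.degrees(np.linalg.lstsq(np.c_[X[q],Y[q],np.ones(q.sum())],Z[q],rcond=None)[0][:2]),'bright XY',np.median(X[q][w]),np.median(Y[q][w]))
E
```

```text
side8 handle 627 pitch -0.9505803716861448 yaw 1.3680072190999413 Z [224.57465575 241.00709307 250.0498839 ] Y [ 0.35090065 21.31909202 27.08137589] Xmax 122.84977848653838
 nose 241 X [-19.83652976  22.94303501] Y [-15.93212492  20.42465141  26.41169955] Zmin [170.97372872 173.03491714]
 top face (array([547.9, 256.7]), array([ 83.1, 103.2]), np.float32(21.0)) Z [65.64614222 72.11264449 74.27026447] slope deg [-0.44603726 -2.83547099] bright XY -0.4052848370460937 7.2435272942172135
top8 handle 322 pitch -1.5081490607882615 yaw 4.444599399303855 Z [243.18794808 250.91842057 255.41464716] Y [-10.26373783   6.08394554  22.66277562] Xmax 125.55869209899006Traceback (most recent call last):
  File "<stdin>", line 13, in <module>
  File "meas.py", line 13, in cast
    c=arm.calibration(name);K=np.array([[c['fx'],0,c['cx']],[0,c['fy'],c['cy']],[0,0,1]])
ValueError: cameras: side, top
```

Everything is within tolerance: window about 100 mm above the label, tilt about 1–2°, lateral offset within a few mm. I'll hold still for a second and hand in.

```bash
python3 -m pendant '[[[-1,0,0,0,0,0,0],[-1,0,0,0,0,0,0],[-1,0,0,0,0,0,0],[-1,0,0,0,0,0,0],[-1,0,0,0,0,0,0],[-1,0,0,0,0,0,0],[-1,0,0,0,0,0,0],[-1,0,0,0,0,0,0],[-1,0,0,0,0,0,0],[-1,0,0,0,0,0,0]]]'
python3 - <<'E'
from go import *
info();print(np.round(arm.state()['qd'],2));print(arm.hand_in())
E
```

```text
t: 33.1
tcp_pos: [0.5764, 0.2564, 0.2178]
eef_rot: [0.2, 38.5, 21.1]
contact_force: [0.5, 0.5, -1.3]
grip_width: 0.518
t 33.1 tcp [0.5764 0.2564 0.2178] yhead 111.02 x [ 0.73   0.282 -0.623] w 0.518 F [ 0.5  0.5 -1.3] q [ 20.7 -32.9 117.1   0.5  44.3 -90.4]
[-0.02  0.01 -0.02 -0.01  0.02 -0.  ]
the job is handed in; nothing more can be done
None
```

I seated the plain carton in the tray, stacked the labelled one on it label up, and released both in contact. I then drew the scanner from its stand and handed in at 33.1 s, holding it window down over the label. The hand-in reports no verdict.

**Final checks that agreed:**
- **Cartons:** the top view put the stack's upper face at about 72 mm, at 21.3° against the tray's roughly 21°, centred within about 1–2 mm of my tray estimate.
- **Scanner:** the lowest point of the nose was at about 171 mm, roughly 100 mm above the label. The window was about 1–2° off straight down.
- **Grip and motion:** the jaws held at about 44 mm, joint speeds were near zero, and no outside force showed beyond the scanner's weight.

**Checks that disagreed or failed:**
- **Tray position:** my first tray-floor estimate was about 3.5 mm off along its length, because the guides hid part of the floor. I corrected it from the side view before lowering the plain carton.
- **Label centre:** the colour mask never gave a clean label position once the cartons were stacked. I used the carton's pose plus the 26 mm offset. A rough bright-pixel check put the label about 7 mm sideways from that, inside the 20 mm limit.
- **Scanner yaw:** the handle's heading differed by 1–4° between the two views.
- **Last script:** it crashed on a wrong camera name before finishing the top-view part, and I did not rerun it.

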